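# Hang the slide carriers on the lipped drying rail and the basket on its hook

### The job

Put the washed staining set up to dry. First hang every slide carrier on the steel drying rail: lift its hook over the rail's front lip and lower it until it rests on the lip with the tip down in the groove behind, the carriers side by side with a gap between them; then hang the empty wire basket by its bail on the hook stand, and leave the timer, the dish and the small bottle where they are.

Things in the scene. Friction and masses are not known exactly. Their poses are not given: they have to be found in the camera images.
- carrier_1_mid (a point): slide carrier, 135 mm tall, 0.1 kg, standing. Point: half-way up (67.5 mm over its foot); z up, +x = the way its hook points. White slide box 36 x 36 x 50 mm (x -21 to +15 mm, 36 along y), above it a steel stem, back face at x = +15; its hook arm reaches to +x, underside at z = +21.5, tip turned down 10 mm at x = +27 to +32 (gap stem to tip 12 mm); stem and hook 24 mm wide. Grip tab: see carrier_2.
- carrier_2_mid (a point): slide carrier, the same as carrier_1. On top of each carrier is a white grip tab, 10 mm (x) by 24 mm (y), centred at x = +7, y = 0, from z = +25.5 to +67.5 mm of this point: pinch it across its 10 mm at about z = +50, so that the fingertips stay above the hook arm's top (z = +27.5).
- carrier_3_mid (a point): slide carrier, the same as carrier_1; three or four carriers are present, the absent one reads None
- carrier_4_mid (a point): slide carrier, the same as carrier_1; three or four carriers are present, the absent one reads None
- rail_lip (a point): mid-length of the top edge of the fixed drying rail's front lip, 140 mm over the bench; x level to the back, y along the rail, z up. Lip: plate 4 mm thick (x -2 to +2 mm), reaching 75 mm down. Groove behind it x +2 to +18, floor 16 mm below the lip, then a wall as high as the lip. 226 mm long between end cheeks 10 mm higher. Carriers hang before the plate, arm on lip, leaning up to 6 degrees.
- hook_seat (a point): seat of the fixed hook stand: top of the hook's 8 mm rod at its lowest place, 162 mm over the bench; z up, the hook points to -x. The rod is level for 12 mm each way along x, then turns up to a tip at x = -30 mm, 16 mm above the seat; at +x it climbs to a 14 mm post at x = +60, 180 mm tall, foot 60 mm wide. The basket standing on the bench just fits below the rod: do not lift it there.
- basket_mid (a point): square wire basket with a rigid bail, 144 mm tall, 0.12 kg. Point: half-way up (72 mm over its foot), z up. Basket 60 x 60 x 40 mm; strap bail from its +y and -y sides to a flat crossbar along y (10 mm wide, 5 thick), underside at z = +25 mm. On the crossbar's middle a white grip tab 10 (x) by 22 mm (y), z = +30 to +72: pinch it across its 22 mm at about z = +54, clear of the hook. Same when turned by half.
- basket: the same basket, origin at the middle of its underside
- timer_mid (a point): bench timer 52 x 66 x 16 mm lying among the carriers, its centre; not to be disturbed
- dish_1: petri dish 60 mm wide, 15 mm high, in front of the rail; origin at its underside; not to be disturbed
- bottle_small: bottle with screw cap, 45 mm wide, 90 mm tall, in front of the rail's right end; origin at its underside; not to be disturbed
There are look-alikes about, which are no part of the job. What is shaped like the part that bears carrier_1_mid but red is not meant.

How it is judged:
By the outcome, as a careful person would: the job done as asked, in the order asked, and still so for the second after the job is handed in, with the robot touching nothing.
Of carrier_1, carrier_2, carrier_3, carrier_4 only 3 to 4 are there at a start; the rules pass over those that are not, and their reading is None.
Once in a run the grip may slacken for a moment while it holds something.
It also fails if it takes over 210 s, if anything falls off the work surface, if the arm or the gripper's body presses on something with over 40 N, if the wrist force passes 120 N, or if a joint passes its speed limit or range.

### The arm

A 6-joint arm with a two-finger parallel gripper is mounted at the origin on a cart in front of the work surface, level with it; the furniture and walls round the work are solid. World frame = base frame: x ahead of the robot, y to its left, z up, the work surface at z = 0. Lengths are in m, angles in degrees, forces in N, time in s.
With the tool pointing down it reaches from about 0.3 to 0.75 m from the base axis. Payload 8.5 kg.
Tool frame: the origin (TCP) lies on the centre line of the jaws, within the pads' length; the fingertips stand 14 mm ahead of it and the grasp point (between the pads) lies 5 mm behind it; z points along the fingers, x is the direction in which the jaws open and shut, and the axes are right-handed (so a half turn about z gives the same grasp; the last joint's range is limited). The gripper opens to 85 mm and grips with 20 to 120 N. Pads are 22 mm wide; open, the fingers measure 114 mm over their backs; the gripper's body (76 mm by 85 mm) begins 54 mm behind the grasp point. The pads swing forward as they close: fully open they stand 13 mm farther back than shut.
Start: joints at [52.408, 21.807, 74.336, -0, 83.858, -12.336], TCP at [0.235, 0.497, 0.245] pointing down, gripper open.
Joint ranges: [-178.18, 178.18], [-50.72, 133.34], [12.68, 142.11], [-81.47, 261.47], [9.98, 163.14], [-165.26, 165.26]. Speed limits (degrees/s): [136.94, 136.94, 180, 180, 180, 180].

### API

Orientations are given as a 3x3 rotation matrix whose columns are the frame's x, y, z axes.
In Python, from rig import * gives the robot as it stands.
- The arm moves only by the shell command python3 -m crank 'ROWS' [FORCE]. ROWS is JSON, one flat list of numbers, 7 for each row, row after row: the turn, a rotation vector about the world's x, y, z in rad, then the shift along the world's x, y, z in m, then the opening in per cent of the stroke, from 0 (shut) to 100 (fully open). A call has 1 to 20 rows; each row shifts and turns the commanded pose from where the row before left it; what a row does not reach is not made up. A row lasts 1/10 s, in which the tool goes at most 50 mm and 8.59 degrees, less where a joint would pass 70% of its speed; a pose out of reach is approached as far as the arm can. A call is refused whole if a number of a shift passes 0.05 or a number of a turn 0.15, either way. A call with a gripper value outside its range is refused whole. The fingers move at their own pace and stop on an object; FORCE is the grip in N (left out, the last holds). Time passes only in rows, so rows that do not move let the fingers close. It gives the time, the measured TCP pose, the force and the opening at its end, in the units of the state.
- observe(): the state, without advancing time (a new reading comes with each control period).
- get_image(name): name is "side" or "top"; returns a dict with "frame" (480x640x3 uint8, red, green, blue), "fov_y" (degrees; the focal length in pixels is half the picture's height over the tangent of half this angle, whatever the lens; pixels are square), "cx", "cy" (the principal point, pixels), "world_to_cam" (4x4, takes a point from world to camera coordinates). Camera axes: x right, y up, looking along -z (the intrinsics and any distortion apply to the point x, -y, -z); pixel columns grow to the right and rows downward; lengths in m; the calibration is good to about 2 mm. A picture is of the moment at which its call begins. There is no depth.
- close_job(): hands the job in, once; it reports no verdict.
The state is a dict: "time_s": time; "q": joint angles; "qvel": joint speeds; "joint_efforts": joint torques, N m; "position": TCP position; "tool_rot": TCP orientation; "ft_force": force on the tool from outside, world axes, zero at the start; "wrist_torque": the same for the moment, N m; "grip_width": finger opening in m.
Only numpy, scipy, OpenCV 4.12 (cv2) and the standard library are available. Lean on these libraries where they do the work, as an engineer would, in place of code of your own. Each camera call takes 0.05 s, during which the arm holds its last target. There are 200 camera calls.

## Working session

There is one attempt and no reset: what is moved stays moved. The work goes in short steps, Python scripts to look and compute and a shell command to move; the robot and the scene stay as the last step left them, time stands still between calls to the robot, and variables do not carry over. Pictures are saved under pics/ and viewed, about 12 in all and at most 16, crops included, and the job is handed in when it is done.

```bash
mkdir -p pics; ls; python3 - <<'E'
from rig import *
import cv2,numpy as np
s=observe();print({k:np.round(v,3).tolist() for k,v in s.items()})
for n in("side","top"):
    d=get_image(n);cv2.imwrite(f"pics/{n}0.png",d["frame"][:,:,::-1]);print(n,d["fov_y"],d["cx"],d["cy"],np.round(d["world_to_cam"],4).tolist(),[k for k in d])
E
```

```text
pics
{'time_s': 0.0, 'q': [52.411, 21.839, 74.385, 0.0, 83.856, -12.337], 'qvel': [-0.029, 0.042, -0.009, -0.019, -0.027, -0.004], 'joint_efforts': [0.0, -44.848, -23.128, -0.0, 0.005, -0.0], 'position': [0.234, 0.497, 0.245], 'tool_rot': [[0.427, 0.904, -0.001], [0.904, -0.427, -0.001], [-0.001, -0.0, -1.0]], 'ft_force': [-0.665, -0.119, 0.256], 'wrist_torque': [0.032, -0.014, 0.027], 'grip_width': 0.085}
side 54.21566328756538 324.9165500897844 240.53908933305442 [[0.9272, -0.3741, -0.0181, -0.4682], [0.2414, 0.5599, 0.7926, -0.248], [-0.2864, -0.7393, 0.6095, -1.0624], [0.0, 0.0, 0.0, 1.0]] ['frame', 'fov_y', 'cx', 'cy', 'world_to_cam']
top 53.67147079983478 320.9716487250626 237.26687700119686 [[0.0159, -0.9999, -0.002, 0.0539], [0.9918, 0.0155, 0.1271, -0.5522], [-0.127, -0.004, 0.9919, -1.1272], [0.0, 0.0, 0.0, 1.0]] ['frame', 'fov_y', 'cx', 'cy', 'world_to_cam']
```

View pics/side0.png

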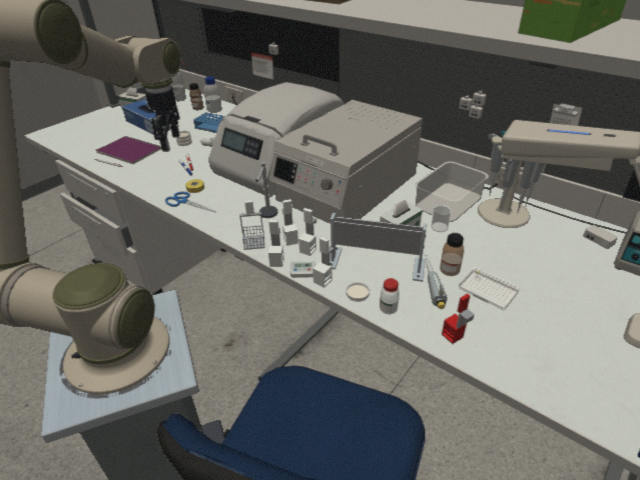

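View pics/top0.png

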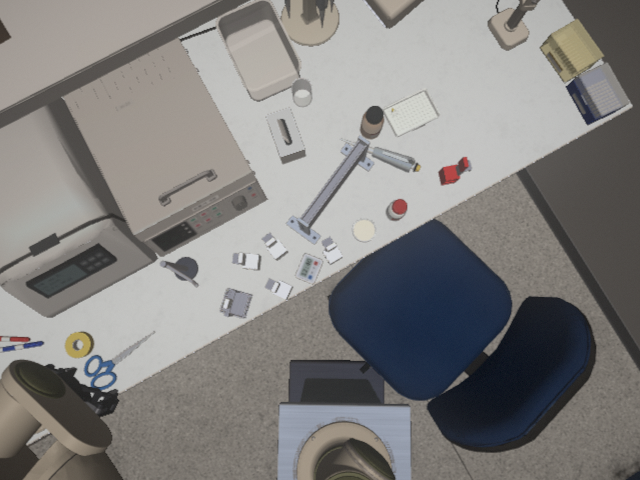

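```bash
cat > h.py <<'E'
from rig import *
import cv2,numpy as np
from scipy.optimize import least_squares
def crop(src,out,x0,y0,w,h,s):
    im=src if not isinstance(src,str) else cv2.imread(src)
    c=cv2.resize(im[y0:y0+h,x0:x0+w],None,fx=s,fy=s,interpolation=cv2.INTER_CUBIC)
    for x in range((x0+19)//20*20,x0+w,20):
        cv2.line(c,((x-x0)*s,0),((x-x0)*s,6),(0,0,255),1);cv2.putText(c,str(x),((x-x0)*s,16),0,.35,(0,0,255),1)
    for y in range((y0+19)//20*20,y0+h,20):
        cv2.line(c,(0,(y-y0)*s),(6,(y-y0)*s),(0,0,255),1);cv2.putText(c,str(y),(8,(y-y0)*s+4),0,.35,(0,0,255),1)
    cv2.imwrite(out,c)
def snap(n,out,x0,y0,w,h,s):
    d=get_image(n);cv2.imwrite(out+".raw.png",d["frame"][:,:,::-1]);crop(d["frame"][:,:,::-1].copy(),out,x0,y0,w,h,s)
CAM={"side":(54.21566328756538,324.9165500897844,240.53908933305442),"top":(53.67147079983478,320.9716487250626,237.26687700119686)}
import json,os
if not os.path.exists("cam.json"):
    json.dump({n:np.array(get_image(n)["world_to_cam"]).tolist() for n in CAM},open("cam.json","w"))
W={k:np.array(v) for k,v in json.load(open("cam.json")).items()}
def proj(n,p):
    f=240/np.tan(np.radians(CAM[n][0]/2));c=W[n][:3,:3]@np.array(p)+W[n][:3,3]
    return np.array([CAM[n][1]+f*c[0]/-c[2],CAM[n][2]-f*c[1]/-c[2]])
def onz(n,uv,z):
    f=240/np.tan(np.radians(CAM[n][0]/2));R=W[n][:3,:3];o=-R.T@W[n][:3,3]
    d=R.T@np.array([(uv[0]-CAM[n][1])/f,-(uv[1]-CAM[n][2])/f,-1]);return o+d*(z-o[2])/d[2]
def tri(a,b):
    return least_squares(lambda p:np.r_[proj("side",p)-a,proj("top",p)-b],[.4,0,.1]) 
E
python3 - <<'E'
from h import *
crop("pics/top0.png","pics/c1.png",155,215,200,110,4)
crop("pics/side0.png","pics/c2.png",235,160,200,145,4)
s=observe();print(proj("top",s["position"]),proj("side",s["position"]))
E
```

```text
[ 93.04074045 382.63398951] [171.45292254 142.73075032]
```

View pics/c1.png

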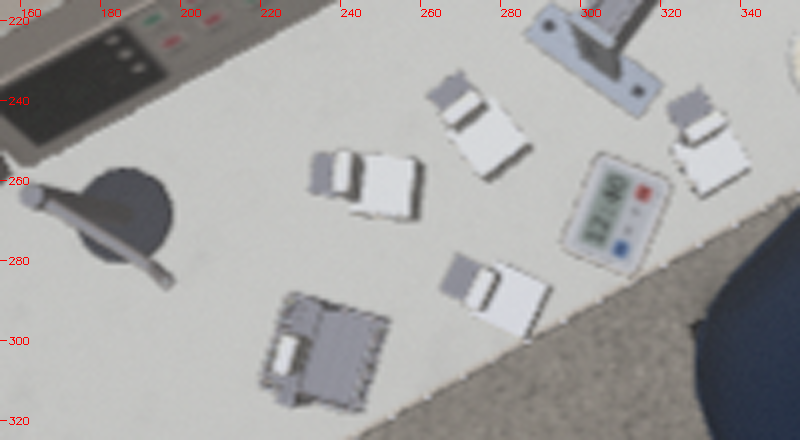

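View pics/c2.png

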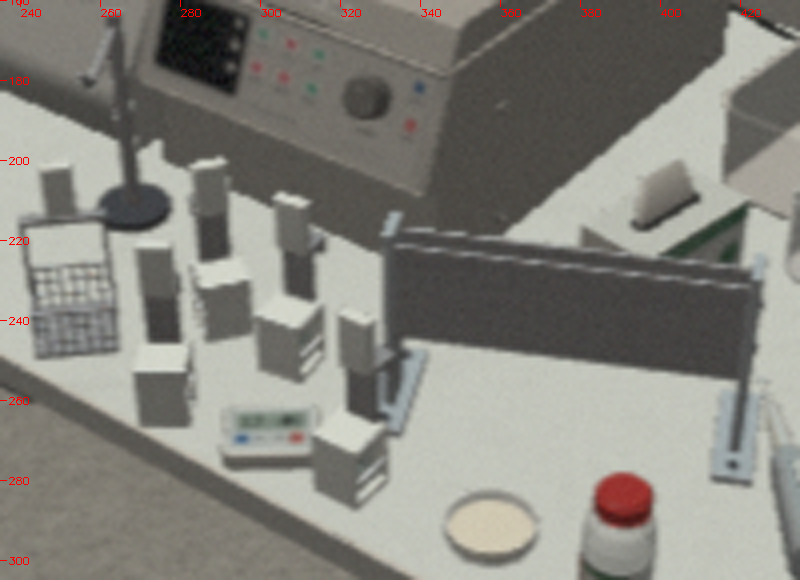

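The pictures show four white carriers, at top-view pixels (247,261), (274,245), (332,250) and (279,289). The basket is at (238,303), the hook stand at (180,268) and the rail runs from (303,228) to (358,145). The red decoy is at (455,172). Next I'll crop the rail.

```bash
python3 - <<'E'
from h import *
crop("pics/top0.png","pics/c3.png",275,128,130,128,4)
crop("pics/side0.png","pics/c4.png",310,200,130,100,6)
a=cv2.imread("pics/c3.png");b=cv2.imread("pics/c4.png")
E
```

```text
(no output)
```

View pics/c3.png

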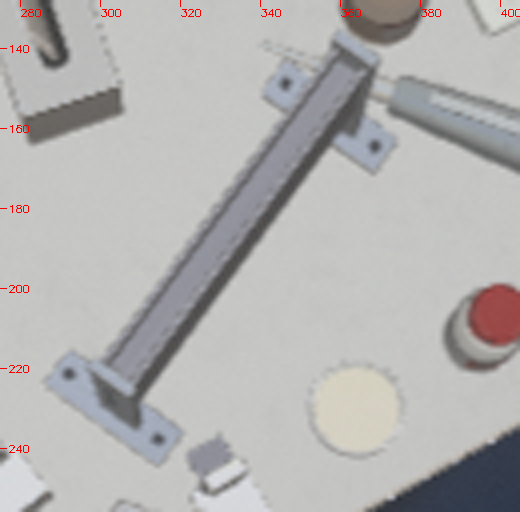

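View pics/c4.png

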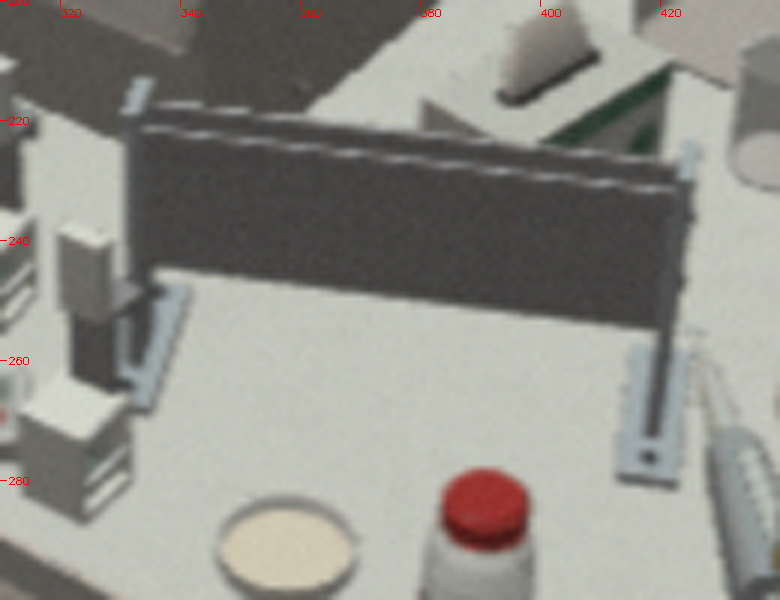

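```bash
cat > fit.py <<'E'
from h import *
def fit(pts,x0,name,sw=1.0):
    # pts: list (cam,u,v,[local xyz mm])
    def loc(p,l):
        c,s=np.cos(p[2]),np.sin(p[2]);l=np.array(l)/1e3
        return [p[0]+c*l[0]-s*l[1],p[1]+s*l[0]+c*l[1],l[2]]
    f=lambda p:np.concatenate([proj(c,loc(p,l))-[u,v] for c,u,v,l in pts])
    r=least_squares(f,x0,loss="soft_l1");print(name,np.round(r.x[:2],4),"yaw",round(np.degrees(r.x[2]),1));
    print(np.round(f(r.x).reshape(-1,2),1).tolist());return r.x
E
python3 - <<'E'
from fit import *
T=lambda x,y,l:("top",275+x/4,128+y/4,l)
S=lambda x,y,l:("side",310+x/6,200+y/6,l)
rail=[T(137,388,[-2,113,140]),T(366,93,[-2,-113,140]),T(108,362,[18,113,140]),T(336,58,[18,-113,140]),
S(143,128,[-2,113,140]),S(672,189,[-2,-113,140]),S(150,268,[-2,113,65]),S(657,328,[-2,-113,65]),S(155,104,[18,113,140]),S(677,163,[18,-113,140])]
for r in (rail,rail[:4],rail[4:]): fit(r,[.5,.04,1],"rail")
T=lambda x,y,l:("top",155+x/4,215+y/4,l)
S=lambda x,y,l:("side",235+x/4,160+y/4,l)
B=lambda q:[T(*q[0],[15,-18,50]) if q[0] else None,T(*q[1],[-21,-18,50]),T(*q[2],[-21,18,50])]
def car(box,tab,side):
    # box: two far(-x) top corners (-y side, +y side); tab order: (12,-12),(2,-12),(2,12),(12,12)
    L=[T(*box[0],[-21,-18,50]),T(*box[1],[-21,18,50])]
    L+=[T(*p,[x,y,135]) for p,(x,y) in zip(tab,[(12,-12),(2,-12),(2,12),(12,12)])]
    L+=[S(*p,l) for p,l in side];return L
tl=lambda x,y:[x,y,135]
A=car([(416,155),(413,220)],[(335,150),(354,151),(352,199),(333,199)],[])
Bc=car([(530,148),(488,180)],[(470,88),(486,105),(458,130),(441,112)],[])
C=car([(750,160),(703,195)],[(715,108),(728,125),(692,143),(684,130)],[])
D=car([(550,288),(528,337)],[(483,264),(498,272),(485,308),(468,303)],[])
res=[]
for n,c,b in zip("ABCD",(A,Bc,C,D),[(247,261),(274,245),(332,250),(279,289)]):
    p=onz("top",b,.05);r=fit(c,[p[0],p[1],1.2],n);res.append(r)
    for l in ([2,12,135],[2,-12,135],[-21,18,50],[-21,-18,50],[-21,18,0],[-21,-18,0]):
        cc,s=np.cos(r[2]),np.sin(r[2]);q=proj("side",[r[0]+(cc*l[0]-s*l[1])/1e3,r[1]+(s*l[0]+cc*l[1])/1e3,l[2]/1e3])
        print(l,"side crop px",np.round((q-[235,160])*4).tolist())
E
```

```text
rail [0.6604 0.0262] yaw 55.3
[[-0.0, -0.6], [0.6, -6.3], [-0.0, 0.8], [0.9, -2.5], [-0.7, -0.0], [0.3, 0.1], [-1.7, -0.4], [-0.4, 0.3], [-1.1, -0.4], [-0.1, -0.2]]
rail [0.6568 0.027 ] yaw 54.9
[[-0.7, 0.8], [0.5, -4.6], [-0.7, 2.1], [0.9, -0.8]]
rail [0.6616 0.0254] yaw 55.4
[[-0.1, 0.1], [0.9, 0.1], [-1.1, -0.3], [0.2, 0.3], [-0.6, -0.3], [0.5, -0.2]]
A [0.4876 0.2326] yaw 89.5
[[-0.1, 0.7], [-0.0, -0.6], [0.2, 0.8], [-0.1, 0.6], [-0.1, -0.6], [0.2, -0.7]]
[2, 12, 135] side crop px [189.0, 169.0]
[2, -12, 135] side crop px [222.0, 162.0]
[-21, 18, 50] side crop px [199.0, 289.0]
[-21, -18, 50] side crop px [248.0, 277.0]
[-21, 18, 0] side crop px [204.0, 344.0]
[-21, -18, 0] side crop px [251.0, 333.0]
B [0.5198 0.1691] yaw 40.0
[[0.3, -1.2], [-0.9, 0.2], [1.3, 0.3], [0.1, -0.5], [-1.3, -0.0], [0.2, 1.0]]
[2, 12, 135] side crop px [268.0, 198.0]
[2, -12, 135] side crop px [299.0, 207.0]
[-21, 18, 50] side crop px [250.0, 315.0]
[-21, -18, 50] side crop px [295.0, 329.0]
[-21, 18, 0] side crop px [253.0, 371.0]
[-21, -18, 0] side crop px [298.0, 385.0]
C [0.5126 0.0353] yaw 35.0
[[0.6, 0.6], [-0.0, 0.2], [0.5, -0.5], [-0.2, -1.0], [-0.1, 0.5], [-0.6, 0.0]]
[2, 12, 135] side crop px [331.0, 310.0]
[2, -12, 135] side crop px [364.0, 323.0]
[-21, 18, 50] side crop px [307.0, 432.0]
[-21, -18, 50] side crop px [354.0, 451.0]
[-21, 18, 0] side crop px [310.0, 489.0]
[-21, -18, 0] side crop px [356.0, 509.0]
D [0.4237 0.1538] yaw 67.1
[[0.5, -1.5], [-0.2, 0.2], [0.2, -0.0], [0.6, -0.2], [-0.6, 0.8], [-0.5, 0.2]]
[2, 12, 135] side crop px [133.0, 247.0]
[2, -12, 135] side crop px [170.0, 247.0]
[-21, 18, 50] side crop px [132.0, 371.0]
[-21, -18, 50] side crop px [185.0, 371.0]
[-21, 18, 0] side crop px [138.0, 428.0]
[-21, -18, 0] side crop px [191.0, 428.0]
```

```bash
python3 - <<'E'
from h import *
a=np.radians(55.3);X=np.array([np.cos(a),np.sin(a)]);Y=np.array([-X[1],X[0]]);o=np.array([.6604,.0262])
def rf(p):d=p[:2]-o;return np.round([d@X*1e3,d@Y*1e3])
print("bottle",onz("top",(399.5,206),.09),rf(onz("top",(399.5,206),.09)),"side",onz("side",(235+623/4,160+490/4),.09))
print("dish",rf(onz("top",(364,230.5),.015)))
print("timer",onz("top",(309,267),.016),rf(onz("top",(309,267),.016)))
t=onz("top",(198,286),.178);p=onz("top",(163,263.7),.18);print("hook tip",t,"post",p,np.linalg.norm(t-p),np.degrees(np.arctan2(*(p-t)[1::-1])))
print("foot",onz("top",(155+125/4,215+215/4),.005))
print("tab basket top",onz("top",(155+286/4,215+354/4),.144))
for y in(-78,-26,26,78):
    c=o+X*-.014+Y*y/1e3;print(y,"tab",np.round(c,4),"preapproach(-40mm)",np.round(c-X*.04,4),np.hypot(*c))
for n,(x,y,w) in dict(A=(.4876,.2326,89.5),B=(.5198,.1691,40),C=(.5126,.0353,35),D=(.4237,.1538,67.1)).items():
    print(n,"tab",x+.007*np.cos(np.radians(w)),y+.007*np.sin(np.radians(w)))
print(Y,X)
E
```

```text
bottle [ 0.62128295 -0.12122593  0.09      ] [-143.  -52.] side [ 0.62093564 -0.12668882  0.09      ]
dish [-108.   32.]
timer [0.47915782 0.09106858 0.016     ] [-50. 186.]
hook tip [0.42472399 0.3210562  0.178     ] post [0.470714   0.39738633 0.18      ] 0.08913679676944719 58.930427408089145
foot [0.47067426 0.39752374 0.005     ]
tab basket top [0.38846208 0.26586814 0.144     ]
-78 tab [ 0.7166 -0.0297] preapproach(-40mm) [ 0.6938 -0.0626] 0.7171731357157446
-26 tab [ 6.738e-01 -1.000e-04] preapproach(-40mm) [ 0.651 -0.033] 0.6738058409284841
26 tab [0.6311 0.0295] preapproach(-40mm) [ 0.6083 -0.0034] 0.6317430774819216
78 tab [0.5883 0.0591] preapproach(-40mm) [0.5655 0.0262] 0.5912633259583389
A tab 0.4876610857484886 0.2395997334614492
B tab 0.5251623111018329 0.1735995132678058
C tab 0.5183340643100229 0.03931503505445732
D tab 0.42642386765098145 0.16024829783896005
[-0.82214404  0.56927952] [0.56927952 0.82214404]
```

```bash
python3 -m crank '[0,0,-0.04,0.0218,-0.0352,0,50,0,0,-0.04,0.0218,-0.0352,0,50,0,0,-0.04,0.0218,-0.0352,0,50,0,0,-0.04,0.0218,-0.0352,0,50,0,0,-0.04,0.0218,-0.0352,0,50,0,0,-0.04,0.0218,-0.0352,0,50,0,0,-0.04,0.0218,-0.0352,0,50,0,0,-0.04,0.0218,-0.0352,0,50,0,0,-0.04,0.0218,-0.0352,0,50,0,0,-0.04,0.0218,-0.0352,0,50,0,0,-0.04,0.0218,-0.0352,0,50,0,0,-0.04,0.0218,-0.0352,0,50,0,0,-0.04,0.0218,-0.0352,0,50,0,0,0,0,0,0,50,0,0,0,0,0,0,50]' 40
```

```text
time_s: 1.7
position: [0.5181, 0.0393, 0.2449]
tool_rot: [[0.82, 0.572, -0.001], [0.572, -0.82, 0.0], [-0.001, -0.001, -1.0]]
ft_force: [-0.0, 0.3, 0.1]
grip_width: 0.043
```

```bash
cat >> h.py <<'E'
def st(tx=None,ty=None,yaw=None,z=None):
    s=observe();R=np.array(s["tool_rot"]);p=np.array(s["position"]);w=np.degrees(np.arctan2(R[1,0],R[0,0]))
    print("t",round(s["time_s"],1),"p",np.round(p,4),"yaw",round(w,2),"zaxis",np.round(R[:,2],3),"F",np.round(s["ft_force"],1),"w",round(s["grip_width"],4))
    if tx is not None: print("need",np.round([tx-p[0],ty-p[1],z-p[2]],4),"rz",round(np.radians((yaw-w+90)%180-90),4))
E
python3 -c "
from h import *
st(.5183,.0393,35,.115)
snap('side','pics/p1.png',290,130,100,140,5)"
```

```text
t 1.7 p [0.5181 0.0393 0.2449] yaw 34.88 zaxis [-0.001  0.    -1.   ] F [-0.   0.3  0.1] w 0.043
need [ 0.0002  0.     -0.1299] rz 0.0022
```

```bash
python3 -m crank '[0,0,0,0,0,-0.025,50,0,0,0,0,0,-0.025,50,0,0,0,0,0,-0.025,50,0,0,0,0,0,-0.025,50,0,0,0,0,0,-0.02,50,0,0,0,0,0,-0.01,50,0,0,0,0,0,0,50,0,0,0,0,0,0,30,0,0,0,0,0,0,15,0,0,0,0,0,0,5,0,0,0,0,0,0,5,0,0,0,0,0,0,5,0,0,0,0,0,0,5]' 60; python3 -c "
from h import *
st()
snap('side','pics/p1.png',290,170,100,120,5)"
```

```text
time_s: 3.05
position: [0.5185, 0.0398, 0.1163]
tool_rot: [[0.82, 0.573, 0.002], [0.573, -0.82, -0.0], [0.002, 0.001, -1.0]]
ft_force: [0.5, 0.9, 6.5]
grip_width: 0.0092
t 3.0 p [0.5185 0.0398 0.1163] yaw 34.95 zaxis [ 0.002 -0.    -1.   ] F [0.5 0.9 6.5] w 0.0092
```

View pics/p1.png

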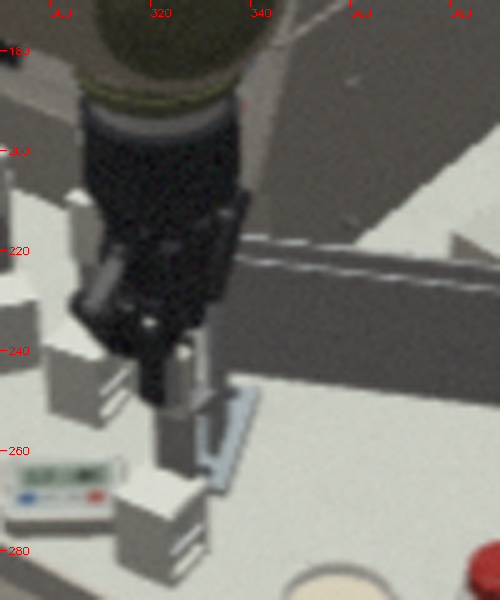

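```bash
python3 -m crank '[0,0,0,0,0,0.01,5,0,0,0,0,0,0.02,5,0,0,0,0,0,0.02,5,0,0,0,0,0,0.02,5,0,0,0,0,0,0.02,5,0,0,0.0356,0.0177,-0.0099,0,5,0,0,0.0356,0.0177,-0.0099,0,5,0,0,0.0356,0.0177,-0.0099,0,5,0,0,0.0356,0.0177,-0.0099,0,5,0,0,0.0356,0.0177,-0.0099,0,5,0,0,0.0356,0.0177,-0.0099,0,5,0,0,0.0356,0.0177,-0.0099,0,5,0,0,0.0356,0.0177,-0.0099,0,5,0,0,0.0356,0.0177,-0.0099,0,5,0,0,0.0356,0.0177,-0.0099,0,5,0,0,0,0,0,0,5,0,0,0,0,0,0,5]'; python3 -c "
from h import *
st(.7166,-.0297,55.3,.2063)
snap('side','pics/p2.png',360,150,100,120,5);snap('top','pics/p3.png',300,110,120,120,5)
a=cv2.imread('pics/p2.png');b=cv2.imread('pics/p3.png')[:,200:];b=cv2.imread('pics/p3.png')[:,:]
cv2.imwrite('pics/p23.png',np.hstack([a,cv2.resize(b,(300,300)).repeat(1,0) if 0 else b[:, :300]]))"
```

```text
time_s: 4.8
position: [0.6948, -0.0592, 0.2052]
tool_rot: [[0.569, 0.822, -0.001], [0.822, -0.569, 0.0], [-0.0, -0.001, -1.0]]
ft_force: [0.4, -0.5, -1.4]
grip_width: 0.009
t 4.8 p [ 0.6948 -0.0592  0.2052] yaw 55.3 zaxis [-0.001  0.    -1.   ] F [ 0.4 -0.5 -1.4] w 0.009
need [0.0218 0.0295 0.0011] rz -0.0001
```

View pics/p2.png

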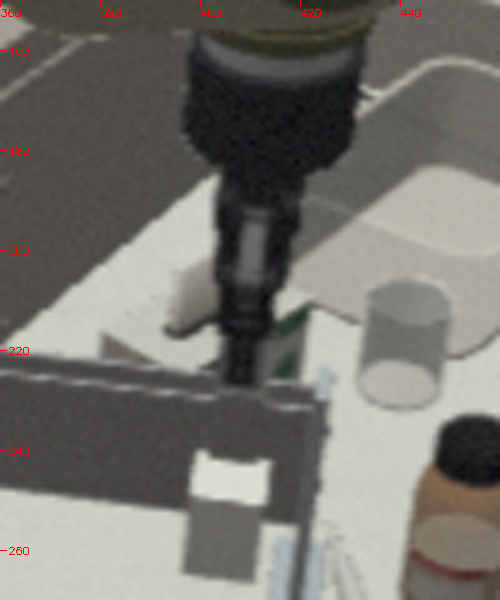

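```bash
python3 - <<'E'
from h import *
a=np.radians(55.3);X=np.array([np.cos(a),np.sin(a),0]);Y=np.array([-X[1],X[0],0]);t=np.array([.6948,-.0592,0])
for l in([-28,18,.1389],[-28,-18,.1389],[-28,18,.0889],[-28,-18,.0889]):
    p=t+X*l[0]/1e3+Y*l[1]/1e3+[0,0,l[2]];print(l,"side",proj("side",p),"top",proj("top",p))
o=np.array([.6604,.0262,0])
for l in([-2,113,.14],[-2,-113,.14]):
    p=o+X*l[0]/1e3+Y*l[1]/1e3+[0,0,l[2]];print("rail",l,proj("side",p),proj("top",p))
E
```

```text
[-28, 18, 0.1389] side [397.2266324  248.06835937] top [381.13095339 182.91817475]
[-28, -18, 0.1389] side [412.51810163 249.94544162] top [390.15752723 170.31566717]
[-28, 18, 0.0889] side [395.67370598 264.09201075] top [378.51560259 188.00171631]
[-28, -18, 0.0889] side [410.5467624 266.0127837] top [387.15338615 175.93734607]
rail [-2, 113, 0.14] [333.13891005 221.29917311] [309.22441276 224.42268491]
rail [-2, -113, 0.14] [422.2839672  231.56109927] [367.0808564  144.90071391]
```

View pics/p3.png

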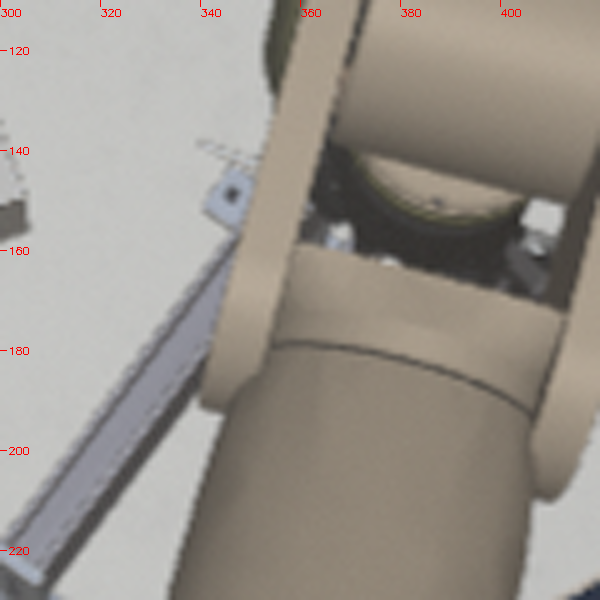

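```bash
python3 -m crank '[0,0,0,0.0057,0.0082,-0.005,5,0,0,0,0.0057,0.0082,-0.005,5,0,0,0,0.0046,0.0066,-0.003,5,0,0,0,0.0011,0.0016,0,5,0,0,0,0.0011,0.0016,0,5,0,0,0,0,0,0,5,0,0,0,0,0,0,5]'; cat >> h.py <<'E'
def rl():
    s=observe();F=np.array(s["ft_force"]);d=np.array(s["position"])-[.6604,.0262,0];a=np.radians(55.3);X=np.array([np.cos(a),np.sin(a),0]);Y=np.array([-X[1],X[0],0])
    print("t",round(s["time_s"],1),"rail x,y,z mm",np.round([d@X*1e3,d@Y*1e3,d[2]*1e3],1),"F rail",np.round([F@X,F@Y,F[2]],1),"tq",np.round(s["wrist_torque"],2),"w",round(s["grip_width"],4))
E
python3 -c "
from h import *
rl()"
```

```text
time_s: 5.6
position: [0.7133, -0.0332, 0.1926]
tool_rot: [[0.569, 0.822, 0.0], [0.822, -0.569, -0.0], [0.0, 0.0, -1.0]]
ft_force: [0.3, 0.9, -1.1]
grip_width: 0.0092
t 5.6 rail x,y,z mm [-18.8 -77.3 192.6] F rail [ 0.9  0.3 -1.1] tq [0.02 0.   0.03] w 0.0092
```

Now I'll step forward 1 mm per row to find where the stem touches the lip.

```bash
python3 -m crank '[0,0,0,0.0011,0.0016,0,5,0,0,0,0.0006,0.0008,0,5,0,0,0,0.0006,0.0008,0,5,0,0,0,0.0006,0.0008,0,5,0,0,0,0,0,0,5]' >/dev/null; python3 -c "
from h import *
rl()"; python3 -m crank '[0,0,0,0.0006,0.0008,0,5,0,0,0,0.0006,0.0008,0,5,0,0,0,0,0,0,5]' >/dev/null; python3 -c "
from h import *
rl()"; python3 -m crank '[0,0,0,0.0006,0.0008,0,5,0,0,0,0.0006,0.0008,0,5,0,0,0,0,0,0,5]' >/dev/null; python3 -c "
from h import *
rl()"
```

```text
t 6.1 rail x,y,z mm [-13.5 -77.2 192.3] F rail [-0.7 -0.1 -0.5] tq [-0.01 -0.01 -0.03] w 0.0094
t 6.4 rail x,y,z mm [-11.5 -77.3 192.3] F rail [-1.1  0.5 -1.2] tq [ 0.02 -0.02  0.08] w 0.009
t 6.7 rail x,y,z mm [ -9.5 -77.4 192.3] F rail [-0.1  0.5 -1.5] tq [-0.04 -0.07  0.04] w 0.0091
```

```bash
python3 -m crank '[0,0,0,0.0006,0.0008,0,5,0,0,0,0,0,0,5]' >/dev/null; python3 -c "
from h import *
rl()"; python3 -m crank '[0,0,0,0.0006,0.0008,0,5,0,0,0,0,0,0,5]' >/dev/null; python3 -c "
from h import *
rl()"; python3 -m crank '[0,0,0,0.0006,0.0008,0,5,0,0,0,0,0,0,5]' >/dev/null; python3 -c "
from h import *
rl()"
```

```text
t 6.9 rail x,y,z mm [ -8.6 -77.5 192.3] F rail [-0.4 -0.4 -2.2] tq [-0.07 -0.02  0.  ] w 0.0092
t 7.1 rail x,y,z mm [ -8.2 -77.5 192.4] F rail [-3.8  0.9 -0.2] tq [-0.63  0.54 -0.08] w 0.0093
t 7.3 rail x,y,z mm [ -7.9 -77.6 192.4] F rail [-8.4  1.6  1.7] tq [-1.14  1.15 -0.08] w 0.0094
```

```bash
python3 -m crank '[0,0,0,-0.0011,-0.0016,0,5,0,0,0,-0.0011,-0.0016,0,5,0,0,0,0,0,0,5,0,0,0,0,0,-0.008,5,0,0,0,0,0,-0.008,5,0,0,0,0,0,-0.004,5,0,0,0,0,0,-0.002,5,0,0,0,0,0,0,5]' >/dev/null; python3 -c "
from h import *
rl()"; python3 -m crank '[0,0,0,0,0,-0.001,5,0,0,0,0,0,-0.001,5,0,0,0,0,0,-0.001,5,0,0,0,0,0,0,5]' >/dev/null; python3 -c "
from h import *
rl()"
```

```text
t 8.1 rail x,y,z mm [-10.5 -77.5 169.9] F rail [ 1.5 -0.5 -1.7] tq [0.04 0.03 0.01] w 0.0092
t 8.5 rail x,y,z mm [-10.5 -77.6 167.4] F rail [ 0.2  0.7 -0.5] tq [-0.03  0.   -0.06] w 0.0091
```

```bash
python3 -m crank '[0,0,0,0,0,-0.0005,5,0,0,0,0,0,-0.0005,5,0,0,0,0,0,0,5,0,0,0,0,0,0,12,0,0,0,0,0,0,20,0,0,0,0,0,0,30,0,0,0,0,0,0,45,0,0,0,0,0,0.002,45,0,0,0,0,0,0.01,45,0,0,0,0,0,0.02,45,0,0,0,0,0,0.03,45,0,0,0,0,0,0.03,45]' >/dev/null; python3 -c "
from h import *
rl();st(.5252,.1736,40,.12)
snap('side','pics/p4.png',360,170,80,100,5)"
```

```text
t 9.7 rail x,y,z mm [-10.6 -77.4 260.1] F rail [-0.5 -0.7 -0.4] tq [0.04 0.01 0.01] w 0.0382
t 9.7 p [ 0.718  -0.0265  0.2601] yaw 55.35 zaxis [ 0. -0. -1.] F [ 0.3 -0.8 -0.4] w 0.0382
need [-0.1928  0.2001 -0.1401] rz -0.2679
```

View pics/p4.png

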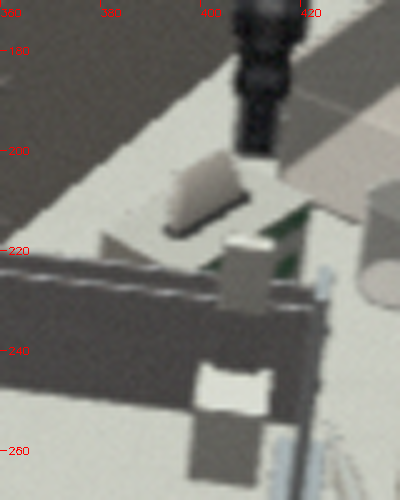

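```bash
python3 -m crank '[0,0,-0.0335,-0.0241,0.025,0,45,0,0,-0.0335,-0.0241,0.025,0,45,0,0,-0.0335,-0.0241,0.025,0,45,0,0,-0.0335,-0.0241,0.025,0,45,0,0,-0.0335,-0.0241,0.025,0,45,0,0,-0.0335,-0.0241,0.025,0,45,0,0,-0.0335,-0.0241,0.025,0,45,0,0,-0.0335,-0.0241,0.025,0,45,0,0,0,0,0,0,45,0,0,0,0,0,0,45]' | sed -n 2p
python3 -m crank '[0,0,0,0,0,-0.025,45,0,0,0,0,0,-0.025,45,0,0,0,0,0,-0.025,45,0,0,0,0,0,-0.025,45,0,0,0,0,0,-0.025,45,0,0,0,0,0,-0.015,45,0,0,0,0,0,0,45,0,0,0,0,0,0,30,0,0,0,0,0,0,15,0,0,0,0,0,0,5,0,0,0,0,0,0,5,0,0,0,0,0,0,5,0,0,0,0,0,0,5]' 60; python3 -c "
from h import *
rl();st(.5183,.0393,55.3,.2)"
```

```text
position: [0.5254, 0.1737, 0.2592]
time_s: 12.05
position: [0.5257, 0.1734, 0.1189]
tool_rot: [[0.766, 0.643, 0.001], [0.643, -0.766, 0.0], [0.001, 0.001, -1.0]]
ft_force: [0.3, -0.3, 3.8]
grip_width: 0.0088
t 12.1 rail x,y,z mm [ 44.4 194.5 118.9] F rail [-0.1 -0.4  3.8] tq [-0.06  0.01  0.01] w 0.0088
t 12.1 p [0.5257 0.1734 0.1189] yaw 40.0 zaxis [ 0.001  0.    -1.   ] F [ 0.3 -0.3  3.8] w 0.0088
need [-0.0074 -0.1341  0.0811] rz 0.2671
```

```bash
python3 -m crank '[0,0,0,0,0,0.01,5,0,0,0,0,0,0.02,5,0,0,0,0,0,0.02,5,0,0,0,0,0,0.02,5,0,0,0,0,0,0.02,5,0,0,0,-0.0084,-0.0229,0,5,0,0,0,-0.0084,-0.0229,0,5,0,0,0,-0.0084,-0.0229,0,5,0,0,0,-0.0084,-0.0229,0,5,0,0,0.0334,0.0202,-0.014,0,5,0,0,0.0334,0.0202,-0.014,0,5,0,0,0.0334,0.0202,-0.014,0,5,0,0,0.0334,0.0202,-0.014,0,5,0,0,0.0334,0.0202,-0.014,0,5,0,0,0.0334,0.0202,-0.014,0,5,0,0,0.0334,0.0202,-0.014,0,5,0,0,0.0334,0.0202,-0.014,0,5,0,0,0,0,0,0,5,0,0,0,0,0,0,5]' >/dev/null; python3 -c "
from h import *
rl();st(.6533,-.0297,55.3,.2)"
```

```text
t 13.9 rail x,y,z mm [-50.5 -26.  208.2] F rail [ 0.2  0.8 -1.3] tq [ 0.01 -0.01 -0.06] w 0.0094
t 13.9 p [ 0.653  -0.0301  0.2082] yaw 55.26 zaxis [-0.001  0.    -1.   ] F [-0.6  0.6 -1.3] w 0.0094
need [ 0.0003  0.0004 -0.0082] rz 0.0007
```

```bash
python3 -m crank '[0,0,0,0.0044,0.0064,-0.0026,5,0,0,0,0.0044,0.0064,-0.0026,5,0,0,0,0.0044,0.0064,-0.0026,5,0,0,0,0.0044,0.0064,-0.0026,5,0,0,0,0.0044,0.0064,-0.0026,5,0,0,0,0,0,0,5,0,0,0,0,0,0,5]' >/dev/null; python3 -c "
from h import *
rl()"; python3 -m crank '[0,0,0,0,0,-0.008,5,0,0,0,0,0,-0.008,5,0,0,0,0,0,-0.004,5,0,0,0,0,0,-0.002,5,0,0,0,0,0,-0.001,5,0,0,0,0,0,0,5]' >/dev/null; python3 -c "
from h import *
rl()"
```

```text
t 14.7 rail x,y,z mm [-11.4 -26.1 195.1] F rail [ 0.3 -0.4 -0.6] tq [-0.    0.04  0.  ] w 0.0088
t 15.2 rail x,y,z mm [-11.5 -26.2 172.4] F rail [ 0.6 -0.4 -1.3] tq [ 0.07 -0.02  0.01] w 0.0089
```

```bash
python3 -m crank '[0,0,0,0,0,-0.001,5,0,0,0,0,0,-0.001,5,0,0,0,0,0,0,5]' >/dev/null; python3 -c "
from h import *
rl()";python3 -m crank '[0,0,0,0,0,-0.001,5,0,0,0,0,0,0,5]' >/dev/null; python3 -c "
from h import *
rl()";
```

```text
t 15.6 rail x,y,z mm [-11.6 -26.1 170.2] F rail [ 0.6  0.3 -1.1] tq [-0.01 -0.01 -0.04] w 0.009
t 15.8 rail x,y,z mm [-11.5 -26.3 169.7] F rail [0.1 0.4 2.4] tq [0.02 0.08 0.02] w 0.0093
```

```bash
python3 -m crank '[0,0,0,0,0,0,12,0,0,0,0,0,0,20,0,0,0,0,0,0,30,0,0,0,0,0,0,45,0,0,0,0,0,0.002,45,0,0,0,0,0,0.01,45,0,0,0,0,0,0.02,45,0,0,0,0,0,0.03,45,0,0,0,0,0,0.03,45,0,0,0,0,0,0,45]' >/dev/null; python3 -c "
from h import *
rl();st(.4264,.1602,67.1,.1205)
d=get_image('side');cv2.imwrite('pics/s5.png',d['frame'][:,:,::-1])
d=get_image('top');cv2.imwrite('pics/t5.png',d['frame'][:,:,::-1])"
```

```text
t 16.8 rail x,y,z mm [-11.  -27.1 267.1] F rail [-0.2 -0.4 -0.3] tq [ 0.01  0.02 -0.04] w 0.0385
t 16.8 p [0.6764 0.0017 0.2671] yaw 55.31 zaxis [ 0.009 -0.002 -1.   ] F [ 0.2 -0.4 -0.3] w 0.0385
need [-0.25    0.1585 -0.1466] rz 0.2058
```

```bash
python3 -m crank '[0,0,0.0257,-0.0312,0.0198,0,45,0,0,0.0257,-0.0312,0.0198,0,45,0,0,0.0257,-0.0312,0.0198,0,45,0,0,0.0257,-0.0312,0.0198,0,45,0,0,0.0257,-0.0312,0.0198,0,45,0,0,0.0257,-0.0312,0.0198,0,45,0,0,0.0257,-0.0312,0.0198,0,45,0,0,0.0257,-0.0312,0.0198,0,45,0,0,0,0,0,0,45,0,0,0,0,0,0,45]' >/dev/null; python3 -c "
from h import *
rl();st(.4264,.1602,67.1,.1205)
crop('pics/s5.png','pics/s5c.png',310,170,130,120,5)"
```

```text
t 17.9 rail x,y,z mm [-23.5 269.6 261.1] F rail [ 0.1  0.2 -0.3] tq [-0.   -0.04  0.  ] w 0.0386
t 17.9 p [0.4254 0.1604 0.2611] yaw 67.13 zaxis [-0. -0. -1.] F [-0.1  0.1 -0.3] w 0.0386
need [ 0.001  -0.0002 -0.1406] rz -0.0005
```

View pics/s5c.png

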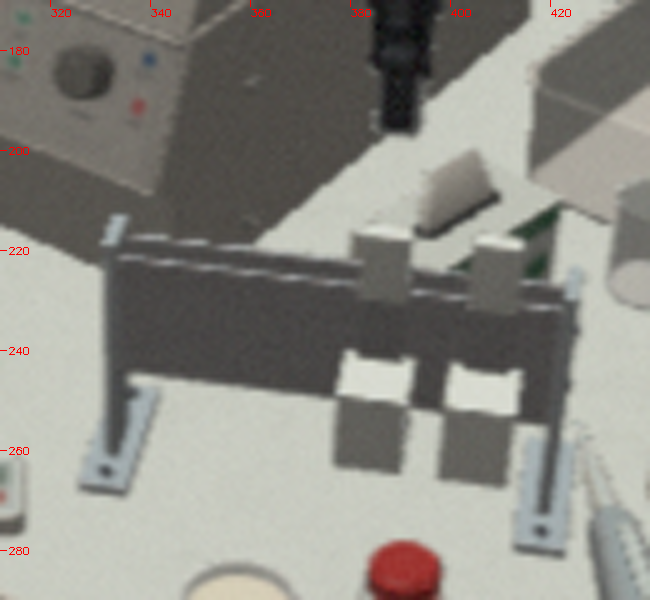

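Two carriers hang properly, with tabs at (385,223) and (407,225) and a clear gap between the boxes. Next is D.

```bash
python3 -m crank '[0,0,0,0.001,0,-0.025,45,0,0,0,0,0,-0.025,45,0,0,0,0,0,-0.025,45,0,0,0,0,0,-0.025,45,0,0,0,0,0,-0.025,45,0,0,0,0,0,-0.015,45,0,0,0,0,0,0,45,0,0,0,0,0,0,30,0,0,0,0,0,0,15,0,0,0,0,0,0,5,0,0,0,0,0,0,5,0,0,0,0,0,0,5,0,0,0,0,0,0,5]' 60 >/dev/null; python3 -c "
from h import *
rl();st(.6105,-.0001,55.3,.2085)"
```

```text
t 19.1 rail x,y,z mm [-22.7 268.2 121.7] F rail [0.  0.  2.3] tq [0.01 0.06 0.07] w 0.0091
t 19.1 p [0.427  0.1603 0.1217] yaw 67.09 zaxis [ 0.001  0.    -1.   ] F [-0.   0.   2.3] w 0.0091
need [ 0.1835 -0.1604  0.0868] rz -0.2057
```

```bash
python3 -m crank '[0,0,0,0,0,0.01,5,0,0,0,0,0,0.02,5,0,0,0,0,0,0.02,5,0,0,0,0,0,0.02,5,0,0,0,0,0,0.02,5,0,0,-0.0229,0.0204,-0.0178,0,5,0,0,-0.0229,0.0204,-0.0178,0,5,0,0,-0.0229,0.0204,-0.0178,0,5,0,0,-0.0229,0.0204,-0.0178,0,5,0,0,-0.0229,0.0204,-0.0178,0,5,0,0,-0.0229,0.0204,-0.0178,0,5,0,0,-0.0229,0.0204,-0.0178,0,5,0,0,-0.0229,0.0204,-0.0178,0,5,0,0,-0.0229,0.0204,-0.0178,0,5,0,0,0,0,0,0,5,0,0,0,0,0,0,5]' >/dev/null; python3 -c "
from h import *
rl();st(.6105,-.0001,55.3,.198)"
```

```text
t 20.8 rail x,y,z mm [-50.2  26.4 211.3] F rail [-0.2  0.6 -1.3] tq [-0.  0. -0.] w 0.0091
t 20.8 p [ 0.6101 -0.      0.2113] yaw 55.26 zaxis [-0.001  0.    -1.   ] F [-0.6  0.1 -1.3] w 0.0091
need [ 0.0004 -0.0001 -0.0133] rz 0.0007
```

```bash
python3 -m crank '[0,0,0,0.0044,0.0064,-0.0026,5,0,0,0,0.0044,0.0064,-0.0026,5,0,0,0,0.0044,0.0064,-0.0026,5,0,0,0,0.0044,0.0064,-0.0026,5,0,0,0,0.0044,0.0064,-0.0026,5,0,0,0,0,0,0,5,0,0,0,0,0,0,5]' >/dev/null; python3 -c "
from h import *
rl()"; python3 -m crank '[0,0,0,0,0,-0.008,5,0,0,0,0,0,-0.008,5,0,0,0,0,0,-0.004,5,0,0,0,0,0,-0.002,5,0,0,0,0,0,-0.002,5,0,0,0,0,0,-0.001,5,0,0,0,0,0,0,5]' >/dev/null; python3 -c "
from h import *
rl()";python3 -m crank '[0,0,0,0,0,-0.001,5,0,0,0,0,0,0,5]' >/dev/null; python3 -c "
from h import *
rl()"
```

```text
t 21.4 rail x,y,z mm [-11.   26.4 198.2] F rail [ 0.1  0.5 -1.3] tq [-0.   -0.02 -0.02] w 0.0089
t 22.1 rail x,y,z mm [-11.2  26.3 173.3] F rail [ 0.1  0.4 -0.3] tq [ 0.01  0.03 -0.07] w 0.0088
t 22.4 rail x,y,z mm [-11.2  26.3 172.5] F rail [ 0.8 -0.5 -1.1] tq [-0.   -0.05 -0.01] w 0.0092
```

```bash
python3 -m crank '[0,0,0,0,0,-0.001,5,0,0,0,0,0,0,5]' >/dev/null; python3 -c "
from h import *
rl()";python3 -m crank '[0,0,0,0,0,0,12,0,0,0,0,0,0,20,0,0,0,0,0,0,30,0,0,0,0,0,0,45,0,0,0,0,0,0.002,45,0,0,0,0,0,0.01,45,0,0,0,0,0,0.02,45,0,0,0,0,0,0.03,45,0,0,0,0,0,0.03,45,0,0,0,0,0,0,45]' >/dev/null; python3 -c "
from h import *
rl();st(.4877,.2396,89.5,.1205)"
```

```text
t 22.6 rail x,y,z mm [-11.1  26.2 172.4] F rail [-1.3  1.8  5.2] tq [ 0.06  0.39 -0.01] w 0.0088
t 23.6 rail x,y,z mm [-10.6  25.4 268.8] F rail [-0.1 -0.5 -0.3] tq [0.03 0.03 0.03] w 0.0383
t 23.6 p [0.6335 0.0319 0.2688] yaw 55.28 zaxis [ 0.009 -0.001 -1.   ] F [ 0.4 -0.3 -0.3] w 0.0383
need [-0.1458  0.2077 -0.1483] rz 0.5972
```

```bash
python3 -m crank '[0,0,0.0747,-0.0182,0.026,0,45,0,0,0.0747,-0.0182,0.026,0,45,0,0,0.0747,-0.0182,0.026,0,45,0,0,0.0747,-0.0182,0.026,0,45,0,0,0.0747,-0.0182,0.026,0,45,0,0,0.0747,-0.0182,0.026,0,45,0,0,0.0747,-0.0182,0.026,0,45,0,0,0.0747,-0.0182,0.026,0,45,0,0,0,0,0,0,45,0,0,0,0,0,0,45]' >/dev/null; python3 -c "
from h import *
st(.4877,.2396,89.5,.1205)"
```

```text
t 24.6 p [0.4866 0.2402 0.2636] yaw 89.54 zaxis [ 0. -0. -1.] F [ 0.5 -0.6  0.6] w 0.0384
need [ 0.0011 -0.0006 -0.1431] rz -0.0007
```

```bash
python3 -m crank '[0,0,0,0.001,0,-0.025,45,0,0,0,0,0,-0.025,45,0,0,0,0,0,-0.025,45,0,0,0,0,0,-0.025,45,0,0,0,0,0,-0.025,45,0,0,0,0,0,-0.018,45,0,0,0,0,0,0,45,0,0,0,0,0,0,30,0,0,0,0,0,0,15,0,0,0,0,0,0,5,0,0,0,0,0,0,5,0,0,0,0,0,0,5,0,0,0,0,0,0,5]' 60 >/dev/null; python3 -c "
from h import *
rl();st(.5677,.0295,55.3,.2)"
```

```text
t 25.9 rail x,y,z mm [ 77.9 263.4 121.3] F rail [-0.4  0.6  4.8] tq [-0.05  0.01  0.05] w 0.0088
t 25.9 p [0.4882 0.2402 0.1213] yaw 89.52 zaxis [ 0.002  0.    -1.   ] F [-0.7  0.1  4.8] w 0.0088
need [ 0.0795 -0.2107  0.0787] rz -0.5973
```

```bash
python3 -m crank '[0,0,0,0,0,0.01,5,0,0,0,0,0,0.02,5,0,0,0,0,0,0.02,5,0,0,0,0,0,0.02,5,0,0,0,0,0,0.02,5,0,0,-0.06,-0.0021,-0.0245,0,5,0,0,-0.06,-0.0021,-0.0245,0,5,0,0,-0.06,-0.0021,-0.0245,0,5,0,0,-0.06,-0.0021,-0.0245,0,5,0,0,-0.06,-0.0021,-0.0245,0,5,0,0,-0.06,-0.0021,-0.0245,0,5,0,0,-0.0593,0.023,-0.016,0,5,0,0,-0.0593,0.023,-0.016,0,5,0,0,-0.0593,0.023,-0.016,0,5,0,0,-0.0593,0.023,-0.016,0,5,0,0,0,0,0,0,5,0,0,0,0,0,0,5]' >/dev/null; python3 -c "
from h import *
rl();st(.5677,.0295,55.3,.2)"
```

```text
t 27.6 rail x,y,z mm [-51.   78.5 210.2] F rail [ 0.5  1.3 -0.4] tq [-0.    0.02 -0.  ] w 0.0095
t 27.6 p [0.5668 0.029  0.2102] yaw 55.31 zaxis [-0.001  0.    -1.   ] F [-0.8  1.2 -0.4] w 0.0095
need [ 0.0009  0.0005 -0.0102] rz -0.0001
```

```bash
python3 -m crank '[0,0,0,0.0045,0.0065,-0.0026,5,0,0,0,0.0045,0.0065,-0.0026,5,0,0,0,0.0045,0.0065,-0.0026,5,0,0,0,0.0045,0.0065,-0.0026,5,0,0,0,0.0045,0.0065,-0.0026,5,0,0,0,0,0,0,5,0,0,0,0,0,0,5]' >/dev/null; python3 -c "
from h import *
rl()"; python3 -m crank '[0,0,0,0,0,-0.008,5,0,0,0,0,0,-0.008,5,0,0,0,0,0,-0.004,5,0,0,0,0,0,-0.002,5,0,0,0,0,0,-0.002,5,0,0,0,0,0,0,5]' >/dev/null; python3 -c "
from h import *
rl()";python3 -m crank '[0,0,0,0,0,-0.001,5,0,0,0,0,0,0,5]' >/dev/null; python3 -c "
from h import *
rl()"
```

```text
t 28.2 rail x,y,z mm [-11.1  78.4 197.2] F rail [-1.  -0.1 -1.1] tq [ 0.   -0.01  0.01] w 0.0089
t 28.9 rail x,y,z mm [-11.3  78.3 173.2] F rail [ 0.4 -0.5 -0.5] tq [ 0.05 -0.07  0.01] w 0.0089
t 29.1 rail x,y,z mm [-11.2  78.2 172.4] F rail [-0.1 -0.3 -0.5] tq [-0.    0.01 -0.05] w 0.009
```

```bash
python3 -m crank '[0,0,0,0,0,-0.001,5,0,0,0,0,0,0,5]' >/dev/null; python3 -c "
from h import *
rl()";python3 -m crank '[0,0,0,0,0,0,12,0,0,0,0,0,0,20,0,0,0,0,0,0,30,0,0,0,0,0,0,45,0,0,0,0,0,0.002,45,0,0,0,0,0,0.01,45,0,0,0,0,0,0.02,45,0,0,0,0,0,0.03,45,0,0,0,0,0,0.03,45,0,0,0,0,0,0,45]' >/dev/null; python3 - <<'E'
from fit import *
rl();st(.3885,.2659,-15.8,.122)
T=lambda x,y,l:("top",155+x/4,215+y/4,l)
S=lambda x,y,l:("side",235+x/4,160+y/4,l)
fit([T(286,354,[0,0,144]),T(388,318,[-30,-30,40]),T(362,410,[-30,30,40])],[.39,.27,1.3],"basket")
print((proj("side",[.3885,.2659,.144])-[235,160])*4)
snap("side","pics/p6.png",230,130,200,140,4)
E
```

```text
t 29.2 rail x,y,z mm [-11.2  78.2 172.1] F rail [-1.1  2.5  3.9] tq [0.03 0.24 0.01] w 0.0089
t 30.2 rail x,y,z mm [-10.6  77.3 268.5] F rail [ 0.5 -0.6 -0.2] tq [ 0.01 -0.04 -0.02] w 0.0381
t 30.2 p [0.5909 0.0615 0.2685] yaw 55.31 zaxis [ 0.009 -0.001 -1.   ] F [ 0.8  0.  -0.2] w 0.0381
need [-0.2024  0.2044 -0.1465] rz -1.241
basket [0.3886 0.2633] yaw 76.9
[[1.2, -0.1], [-0.4, -0.7], [-0.5, 0.8]]
[ 52.46635935 163.06880363]
```

View pics/p6.png

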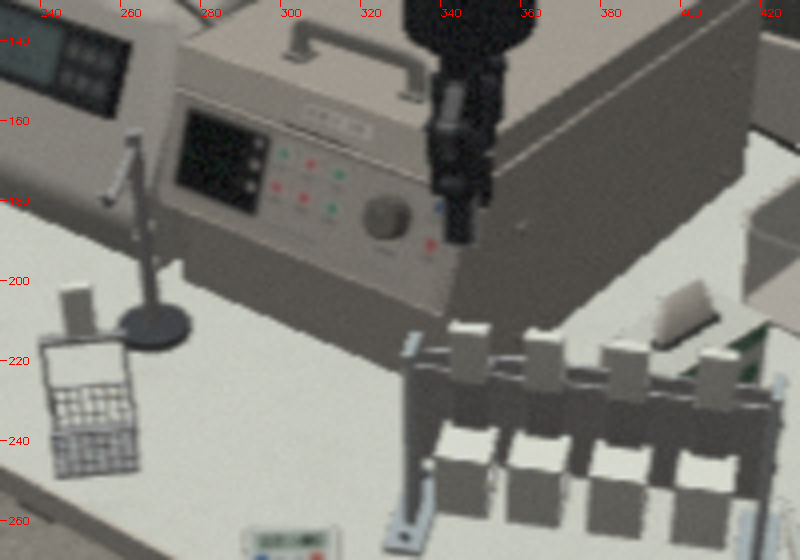

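```bash
python3 -c "
from h import *
print(proj('side',[.4247,.3211,.178]),proj('side',[.4707,.3974,.18]))"
python3 -m crank '[0,0,-0.0766,-0.0126,0.0127,0,60,0,0,-0.0766,-0.0126,0.0127,0,60,0,0,-0.0766,-0.0126,0.0127,0,60,0,0,-0.0766,-0.0126,0.0127,0,60,0,0,-0.0766,-0.0126,0.0127,0,60,0,0,-0.0766,-0.0126,0.0127,0,60,0,0,-0.0766,-0.0126,0.0127,0,60,0,0,-0.0766,-0.0126,0.0127,0,60,0,0,-0.0766,-0.0126,0.0127,0,60,0,0,-0.0766,-0.0126,0.0127,0,60,0,0,-0.0766,-0.0126,0.0127,0,60,0,0,-0.0766,-0.0126,0.0127,0,60,0,0,-0.0766,-0.0126,0.0127,0,60,0,0,-0.0766,-0.0126,0.0127,0,60,0,0,-0.0766,-0.0126,0.0127,0,60,0,0,-0.0766,-0.0126,0.0127,0,60,0,0,0,0,0,0,60,0,0,0,0,0,0,60]' >/dev/null; python3 -c "
from h import *
st(.3886,.265,-15,.122);print(observe()['q'])"
```

```text
[254.2883803  177.90821216] [262.55871114 162.19867931]
t 32.1 p [0.388  0.2646 0.2629] yaw -14.8 zaxis [-0.001 -0.    -1.   ] F [-0.5 -0.   0.5] w 0.0516
need [ 0.0006  0.0004 -0.1409] rz -0.0035
[ 1.98082737e+01  1.29283028e+01  8.44404131e+01 -1.07234090e-02
  8.26768176e+01  3.46079668e+01]
```

```bash
python3 -m crank '[0,0,0,0.0006,0.0004,-0.025,60,0,0,0,0,0,-0.025,60,0,0,0,0,0,-0.025,60,0,0,0,0,0,-0.025,60,0,0,0,0,0,-0.025,60,0,0,0,0,0,-0.015,60,0,0,0,0,0,0,60,0,0,0,0,0,0,40,0,0,0,0,0,0,25,0,0,0,0,0,0,15,0,0,0,0,0,0,15,0,0,0,0,0,0,15,0,0,0,0,0,0,15]' 60 >/dev/null; python3 - <<'E'
from h import *
st()
h=np.radians(58.9);H=np.array([np.cos(h),np.sin(h)]);s=np.array([.4247,.3211])+.03*H
print("seat",s,"pre -65",s-.065*H,H)
E
```

```text
t 33.4 p [0.3893 0.2653 0.1243] yaw -14.91 zaxis [ 0.002  0.001 -1.   ] F [-0.1 -0.3  7. ] w 0.021
seat [0.440196   0.34678801] pre -65 [0.40662133 0.29113065] [0.51653333 0.85626708]
```

```bash
python3 -m crank '[0,0,0,0,0,0.008,15,0,0,0,0,0,0.018,15,0,0,0,0,0,0.018,15,0,0,0,0,0,0.018,15,0,0,0,0,0,0.018,15,0,0,0,0,0,0.018,15,0,0,-0.0708,0,0,0,15,0,0,-0.0708,0,0,0,15,0,0,-0.0708,0,0,0,15,0,0,-0.0708,0,0,0,15,0,0,0,0,0,0,15,0,0,0,0,0,0,15]' >/dev/null; python3 - <<'E'
from h import *
st(.4402,.3468,-31.1,.2223)
a=get_image("side")["frame"][:,:,::-1];b=get_image("top")["frame"][:,:,::-1]
crop(a.copy(),"pics/a.png",220,130,75,110,5);crop(b.copy(),"pics/b.png",145,230,80,110,5)
cv2.imwrite("pics/p7.png",np.hstack([cv2.imread("pics/a.png"),cv2.imread("pics/b.png")]))
E
```

```text
t 34.6 p [0.3885 0.2651 0.2215] yaw -31.04 zaxis [-0. -0. -1.] F [ 0.3  0.1 -1.1] w 0.021
need [0.0517 0.0817 0.0008] rz -0.0011
```

View pics/p7.png

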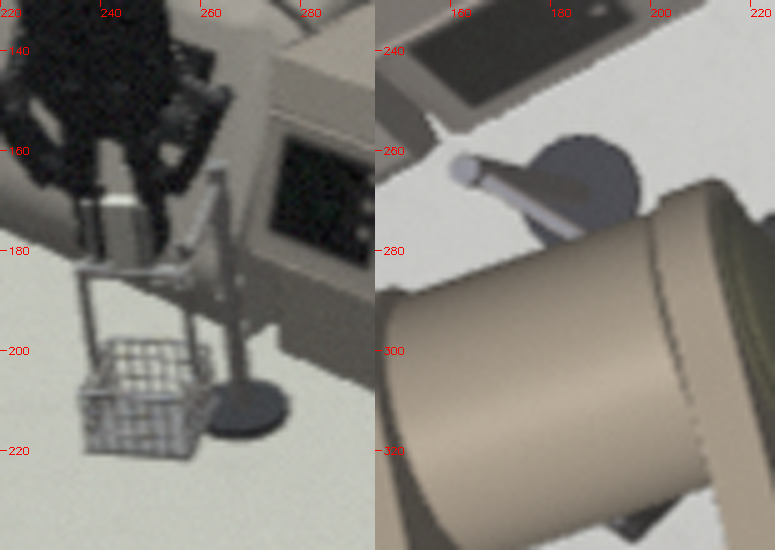

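```bash
python3 -m crank '[0,0,0,0.0065,0.0102,0,15,0,0,0,0.0065,0.0102,0,15,0,0,0,0.0065,0.0102,0,15,0,0,0,0.0065,0.0102,0,15,0,0,0,0,0,0,15]' >/dev/null; python3 -c "
from h import *
st(.4402,.3468,-31.1,.2223)"; python3 -m crank '[0,0,0,0.0051,0.0082,0,15,0,0,0,0.0051,0.0082,0,15,0,0,0,0.0051,0.0082,0,15,0,0,0,0,0,0,15]' >/dev/null; python3 -c "
from h import *
st(.4402,.3468,-31.1,.2223)"; python3 -m crank '[0,0,0,0.0051,0.0082,0,15,0,0,0,0.0052,0.0082,0,15,0,0,0,0,0,0,15,0,0,0,0,0,0,15]' >/dev/null; python3 -c "
from h import *
st(.4402,.3468,-31.1,.2223)"
```

```text
t 35.2 p [0.4155 0.3072 0.2209] yaw -31.09 zaxis [ 0.  0. -1.] F [ 0.7 -0.5 -0.9] w 0.0209
need [0.0247 0.0396 0.0014] rz -0.0002
t 35.6 p [0.4305 0.3314 0.2212] yaw -31.12 zaxis [ 0.  0. -1.] F [-0.2 -0.4 -0.8] w 0.0209
need [0.0097 0.0154 0.0011] rz 0.0004
t 36.0 p [0.4402 0.347  0.2211] yaw -31.14 zaxis [-0. -0. -1.] F [-0.5 -0.2 -2.6] w 0.0211
need [-0.     -0.0002  0.0012] rz 0.0007
```

```bash
python3 -m crank '[0,0,0,0,0,-0.008,15,0,0,0,0,0,-0.008,15,0,0,0,0,0,-0.008,15,0,0,0,0,0,-0.004,15,0,0,0,0,0,0,15]' >/dev/null; python3 -c "
from h import *
st()"; python3 -m crank '[0,0,0,0,0,-0.001,15,0,0,0,0,0,-0.001,15,0,0,0,0,0,-0.001,15,0,0,0,0,0,0,15]' >/dev/null; python3 - <<'E'
from h import *
st()
snap("side","pics/p8.png",220,130,90,110,5)
E
```

```text
t 36.5 p [0.44   0.3467 0.1925] yaw -31.16 zaxis [-0.001 -0.001 -1.   ] F [-1.1 -0.2 -1. ] w 0.021
t 36.9 p [0.4402 0.3469 0.1903] yaw -31.15 zaxis [ 0.  0. -1.] F [ 0.1 -0.  -1.3] w 0.0211
```

View pics/p8.png

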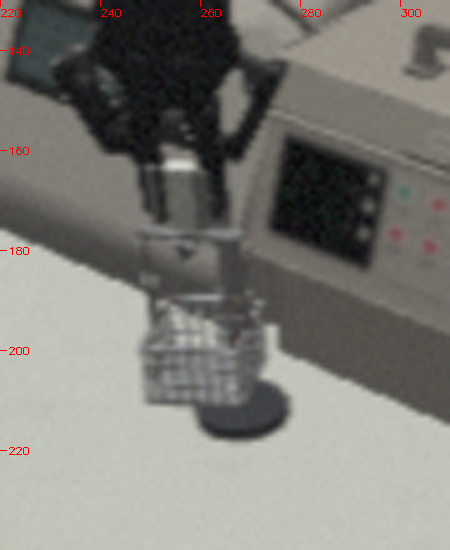

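```bash
for i in 1 2 3; do python3 -m crank '[0,0,0,0,0,-0.001,15,0,0,0,0,0,0,15]' >/dev/null; python3 -c "
from h import *
st()"; done
```

```text
t 37.1 p [0.4403 0.3469 0.1894] yaw -31.15 zaxis [ 0.  0. -1.] F [-0.3 -0.2 -2. ] w 0.021
t 37.4 p [0.4404 0.347  0.1891] yaw -31.15 zaxis [ 0.001  0.    -1.   ] F [-1.  -0.4  5.3] w 0.0209
t 37.5 p [0.4404 0.347  0.189 ] yaw -31.14 zaxis [ 0.002  0.001 -1.   ] F [-3.  -0.9 10.8] w 0.0208
```

```bash
python3 -m crank '[0,0,0,0,0,0.0015,15,0,0,0,0,0,0,15,0,0,0,0,0,0,27,0,0,0,0,0,0,32,0,0,0,0,0,0,40,0,0,0,0,0,0,50,0,0,0,0,0,0,50,0,0,0,0,0,0.004,50,0,0,0,0,0,0.015,50,0,0,0,0,0,0.025,50,0,0,0,0,0,0.03,50,0,0,0,0,0,0.03,50,0,0,-0.05,-0.03,-0.01,0,50,0,0,-0.05,-0.04,-0.01,0,50,0,0,-0.05,-0.04,-0.01,0,50,0,0,0,0,0,0,50]' >/dev/null; python3 - <<'E'
from h import *
st()
snap("side","pics/p9.png",225,140,200,150,4)
snap("top","pics/p10.png",150,135,200,150,4)
E
```

```text
t 39.1 p [0.3264 0.316  0.2938] yaw -39.72 zaxis [-0.  0. -1.] F [0.3 0.1 0.5] w 0.0427
```

View pics/p9.png

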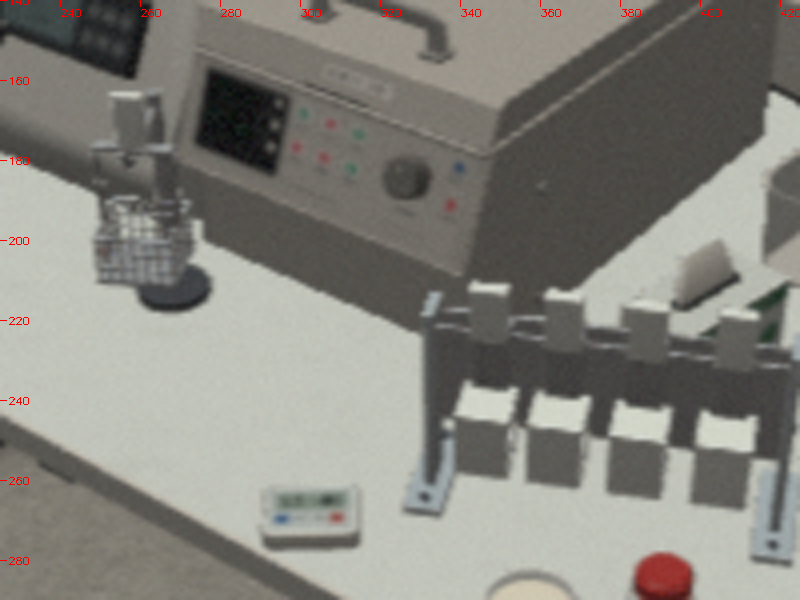

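View pics/p10.png

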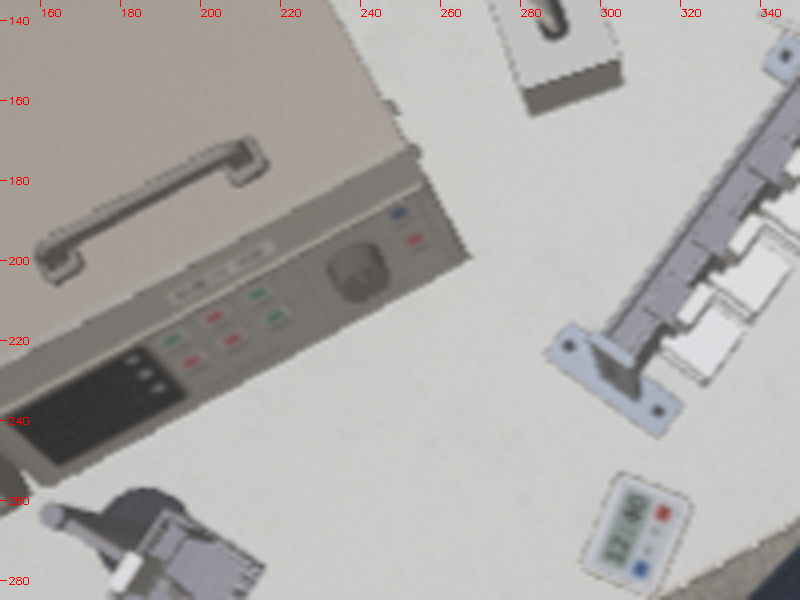

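All four carriers hang on the lip with gaps between them, and the basket hangs on the hook. I'll let it settle, check that nothing is still moving, and hand in.

```bash
python3 -m crank '[0,0,0,0,0,0,50,0,0,0,0,0,0,50,0,0,0,0,0,0,50,0,0,0,0,0,0,50,0,0,0,0,0,0,50,0,0,0,0,0,0,50,0,0,0,0,0,0,50,0,0,0,0,0,0,50,0,0,0,0,0,0,50,0,0,0,0,0,0,50,0,0,0,0,0,0,50,0,0,0,0,0,0,50,0,0,0,0,0,0,50,0,0,0,0,0,0,50,0,0,0,0,0,0,50]' >/dev/null; python3 - <<'E'
from h import *
a=cv2.imread("pics/p9.png.raw.png").astype(int);b=get_image("side")["frame"][:,:,::-1].astype(int)
z=cv2.imread("pics/side0.png").astype(int)
m=lambda u,v,r:np.round(np.abs(u[r[1]:r[3],r[0]:r[2]]-v[r[1]:r[3],r[0]:r[2]]).mean(),2)
for n,r in dict(basket=(245,160,280,215),carriers=(335,205,420,270)).items():print(n,"settle diff",m(a,b,r))
print("background noise",m(a,b,(430,330,500,400)))
for n,r in dict(timer=(290,264,312,278),dish=(346,284,370,302),bottle=(381,281,400,312)).items():print(n,"vs start",m(z,b,r))
st();print(close_job())
E
```

```text
basket settle diff 1.87
carriers settle diff 1.79
background noise 1.66
timer vs start 1.75
dish vs start 1.88
bottle vs start 2.14
t 40.8 p [0.3302 0.3169 0.2928] yaw -39.74 zaxis [-0. -0. -1.] F [ 0.2  0.2 -0.8] w 0.0426
the job is handed in; nothing more can be done
None
```

The job is handed in at about 41 s. All four slide carriers hang side by side on the drying rail's front lip, about 52 mm apart. After them, the wire basket was hung by its bail on the hook stand.

- **Placing:** the wrist force showed three carriers and the basket coming to rest on their supports. The first carrier gave no clear rise in force; it was released within 1 mm of the expected height, and the pictures show it hanging.
- **Last pictures:** the side view shows the four carriers and the basket hanging. The top view was cut off and shows only some of the carriers.
- **Settling:** two side pictures about 1.6 s apart differ in those areas by little more than image noise (1.8–1.9 against 1.7), so nothing is swinging.
- **Left alone:** the timer and dish areas match the start picture to about noise level. The bottle area differs slightly more (2.1), but I saw no sign that it moved. The gripper stands clear, and the red look-alike was not touched.
- **Disagreements:** contact put the rail lip about 1.5 mm farther back than the cameras did, so I placed the carriers by contact. The top camera was blocked by the arm while I was working at the rail and at the hook.

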